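# Click the scriber's point out on the bench block

### The arm

A 6-joint arm with a two-finger parallel gripper is mounted at the origin on the work surface. World frame = base frame: x ahead of the robot, y to its left, z up, the work surface at z = 0. Lengths are in m, angles in rad, forces in N, time in s.
With the tool pointing down it reaches from about 0.35 to 0.725 m from the base axis. Payload 6 kg.
Tool frame: the origin (TCP) lies midway between the tips of the shut fingers; the grasp point (between the pads) lies 19 mm behind it; z points along the fingers, y is the line along which they close (so a half turn about z gives the same grasp; the last joint's range is limited). The gripper opens to 85 mm and grips with 20 to 120 N. Pads are 22 mm wide; open, the fingers measure 114 mm over their backs; the gripper's body (76 mm by 85 mm) begins 54 mm behind the grasp point. The pads swing forward as they close: fully open they stand 13 mm farther back than shut.
Start: joints at [1.584, 0.04, 0.085, 0, -1.615, -0.334], TCP at [0.189, 0.569, 0.231] pointing down, gripper open.
Joint ranges: [-2.56, 2.56], [-1.29, 2.01], [-1.08, 1.49], [-3.29, 1.98], [-2.81, -0.18], [-2.99, 2.99]. Speed limits (rad/s): [2.57, 2.57, 3.01, 3.14, 3.14, 3.14].

### API

Orientations are given as a unit quaternion [x, y, z, w].
In Python, from workcell import r gives the robot as it stands.
- The arm moves only by the tool play_rows, never from a script. Its argument "targets" is a list of rows, each an object of numbers: "dx", "dy", "dz": the shift along the tool's x, y, z scaled (see below); "ax", "ay", "az": the turn, a rotation vector about the tool's x, y, z scaled (see below). A call has 1 to 12 rows; each row is the pose to reach, as a shift and turn from the pose commanded when the call began, along the tool's axes at that moment; what a row does not reach only later rows make up. The controller multiplies each number of a shift by 0.5 m and each number of a turn by pi/2 rad. A row lasts 1/8 s, in which the tool goes at most 62.5 mm and 10.7 degrees, less where a joint would pass 70% of its speed; a pose out of reach is approached as far as the arm can. A call with a number of a shift or a turn outside -1 to 1 is refused whole. A call with a gripper value outside its range is refused whole. "gripper" is the finger opening in mm, from 0 to 85.4, set as the call begins (left out, the last holds). The fingers move at their own pace and stop on an object; the grip force is fixed at half the most. Time passes only in rows, so rows that repeat a pose let the fingers close. It gives the time, the measured TCP pose, the force, the opening and the grip force at its end, in the units of the state.
- r.get_state(): the state, without advancing time (a new reading comes with each control period).
- r.capture(name): name is "scene" or "top" or "wrist"; returns the picture (384x512x3 uint8, red, green, blue); there is no depth.
- r.camera_info(name): a dict with "fx", "fy", "cx", "cy" (pixels), "R" (3x3) and "t" (3): a world point X has camera coordinates R X + t; the wrist camera has in their place "mount" (4x4, takes a point from camera to tool coordinates, whose origin is the TCP and whose axes are the flange's). Camera axes: x right, y down, z forward; pixel columns grow to the right and rows downward; lengths in m; the calibration is good to about 2 mm. A picture is of the moment at which its call begins: read the wrist's pose just before it. camera_info takes no time and is no camera call.
- r.finish_job(): hands the job in; it is judged then, once.
Trained networks look in the newest picture that a camera, given by its name, has taken for a name from the list of things; names that differ only in an ending like _2 or _b are one class to them, and where a whole thing is asked for, a point or a joint stands for the part that bears it (a point fixed in the world has none). Each returns a list of dicts, best first, with "confidence" (0 to 1); they miss things now and then, are a little off and sometimes report something else, mostly with a low value. They report only what shows in the picture. A call takes as long as a camera call. They do not tell look-alikes from the thing itself.
- r.recognise(camera, name): "at" ([column, row] as shares, 0 to 1, of the picture: columns of its width, rows of its height, amid what is visible of it).
- r.landmark_of(camera, name): "at" ([column, row] as shares, 0 to 1, of the picture: columns of its width, rows of its height: a listed point, or the origin of a listed thing).
The state is a dict: "t": time; "joint_pos": joint angles; "joint_velocities": joint speeds; "joint_efforts": joint torques, N m; "position": TCP position; "tcp_rot": TCP orientation; "contact_force": force on the tool from outside, world axes, zero at the start; "ft_torque": the same for the moment, N m; "width": finger opening in m; "finger_force": force on a finger pad.
Only numpy, scipy, OpenCV 4.12 (cv2) and the standard library are available. Lean on these libraries where they do the work, as an engineer would, in place of code of your own. Each camera call takes 0.05 s, during which the arm holds its last target. There are 200 camera calls.

### The job

Get the push-button scriber ready for marking out: pick it up, push its end button fully home against the steel bench block while holding it clear of the table, so that its point comes out, then lay it down flat on the middle of the pale square soldering board without dropping it. Leave the pin vise, which looks much like it but is shorter and has no button, where it lies.

Things in the scene. Friction and masses are not known exactly. Their poses are not given: they have to be found in the camera images.
- scriber_mid (a point): Centre of the push-button scriber's barrel, half-way up. The scriber lies flat on the table: square aluminium barrel 100 mm long, 16 x 16 mm in section, with dark bands near both ends; mass about 95 g. x axis along the barrel towards the button end; the other end (-x) has a steel conical nose 22 mm long; 142 mm long overall. z is up as it lies. Grip it across the barrel at this point.
- button_end (a point): Centre of the flat outer end face of the scriber's button, on the barrel's centre line, same axes as scriber_mid. It lies 70 mm from scriber_mid along +x with the button out, 60 mm with the button home. The button is a round steel head 13.6 mm in diameter on a thinner stem.
- plunger (a joint): How far the button is pushed in, in m: 0 to 0.0015 at the start (out), 0.010 fully home against a hard stop. It moves stiffly, at about 5 N (a force stop of 10 to 15 N brings it home), has no return spring and stays where it is left. The steel point comes out of the nose by the same distance.
- block: Steel bench block, bolted to the table: plain square block 80 x 80 mm, 60 mm high, with flat upright sides. Origin at the centre of its underside; x and y are square to its sides, z up. Any side will do to push against.
- board: Pale square soldering board with a few stains, fixed to the table: 180 x 180 mm, 14 mm thick. Origin at the centre of its underside (its top is 14 mm above it), x and y square to its sides, z up.
- pinvise_mid (a point): Centre of the barrel of the pin vise, a bystander: banded aluminium barrel like the scriber's but shorter, 80 x 16 x 16 mm, with a closed rounded end (+x) and a thick steel chuck (-x), no button. Lies flat on the table, about 114 mm long overall.
Mind the look-alikes: they are no part of the job. Leave any blue look-alike of the part that bears scriber_mid alone.

How it is judged:
On the way, in this order (a step that is already met when the one before it is completed fails the run):
1. the scriber is lifted clear of the table with its button still out (height (world z) of scriber_mid above 0.022 m and value of joint plunger below 0.006 m), for 0.1 s.
2. held clear of the table, its button is pushed home against the steel block (height (world z) of scriber_mid above 0.018 m and value of joint plunger above 0.0075 m and contact force between scriber and block above 1 N), for 0.02 s.
3. still in the gripper, it is brought down onto the soldering board (within about 14 mm of lying on it) (horizontal distance between scriber_mid and board below 0.05 m and z of scriber_mid in the frame of board below 0.036 m and contact force between the fingers and scriber above 0.5 N), for 0.04 s.
At the end, for the whole second after the job is handed in: The scriber lies flat (within 10 degrees) and at rest on the soldering board, the centre of its barrel within 50 mm of the board's centre, its button still at least 7.5 mm in of 10; the pin vise has not been moved more than 30 mm (horizontal distance between scriber_mid and board below 0.05 m and z of scriber_mid in the frame of board between 0.016 and 0.028 m and angle between scriber_mid's own x axis and vertical above 1.4 rad and value of joint plunger above 0.0075 m and linear speed of scriber below 0.02 m/s); the robot touches nothing.
It fails at once if the pin vise is moved more than 30 mm (distance of pinvise_mid from where it was at the start of the episode above 0.03 m).
It also fails if it takes over 51 s, if anything falls off the work surface, if the arm or the gripper's body presses on something with over 40 N, if the wrist force passes 120 N, or if a joint passes its speed limit or range.

## Working session

There is one attempt and no reset: what is moved stays moved. The work goes in short steps, Python scripts to look and compute and a tool call to move; the robot and the scene stay as the last step left them, time stands still between calls to the robot, and variables do not carry over. Pictures are saved under pics/ and viewed, at most 10 in all, crops included, and the job is handed in when it is done.

Besides the shell and the picture viewer there is one more tool, called after "Call:" as a command line: name --argument value ..., lists and objects as JSON in quotes. play_rows: Moves the arm, as the interface text tells. Its arguments: {"type":"object","properties":{"targets":{"type":"array"},"gripper":{"type":"number"}},"required":["targets"]}

```bash
mkdir -p pics
cat > h.py <<'E'
import numpy as np, cv2
from scipy.spatial.transform import Rotation as Ro
from workcell import r
def save(cam,name):
    im=r.capture(cam); cv2.imwrite(f'pics/{name}.png',im[:,:,::-1]); return im
def ray(cam,uv,st=None):
    i=r.camera_info(cam)
    d=np.array([(uv[0]-i['cx'])/i['fx'],(uv[1]-i['cy'])/i['fy'],1.])
    if cam=='wrist':
        M=np.array(i['mount']);st=st or r.get_state();T=Ro.from_quat(st['tcp_rot']).as_matrix()
        return T@M[:3,3]+np.array(st['position']),T@M[:3,:3]@d
    R=np.array(i['R']);return -R.T@np.array(i['t']),R.T@d
def pt(cam,uv,z,st=None):
    o,d=ray(cam,uv,st);return o+d*(z-o[2])/d[2]
Z=dict(scriber_mid=.008,button_end=.008,block=0.,board=0.,pinvise_mid=.008)
def find(cam,names=Z,fn='landmark_of'):
    st=r.get_state()
    for n in names:
        for q in getattr(r,fn)(cam,n)[:3]:
            uv=np.array(q['at'])*[512,384]; print(cam,n,uv.round(1),round(q['confidence'],2),pt(cam,uv,Z[n],st)[:2].round(4))
def rel(p,st=None):  # world point -> scaled shift
    st=st or r.get_state();return (Ro.from_quat(st['tcp_rot']).inv().apply(np.array(p)-st['position'])/.5).round(4)
E
python3 - <<'E'
from h import *
print(r.get_state())
a=save('top','top1');find('top');b=save('scene','sc1');find('scene',['scriber_mid','button_end','block'])
E
```

```text
{'t': 0.0, 'joint_pos': array([ 1.58366034e+00,  4.08324554e-02,  8.38363375e-02, -4.82801548e-04,
       -1.61552715e+00, -3.33709155e-01]), 'joint_velocities': array([-3.71553325e-04, -6.68540468e-04,  5.45634960e-05, -1.14127981e-03,
        7.81227070e-04, -3.80623806e-04]), 'joint_efforts': array([ 4.99669477e-04, -3.68200135e+01,  3.47411048e+01,  6.93217009e+00,
       -5.42892420e-03,  1.39195927e-05]), 'position': array([0.18902766, 0.56909843, 0.23027748]), 'tcp_rot': array([ 9.87161166e-01, -1.59724853e-01, -8.86766106e-05,  8.92120607e-04]), 'contact_force': array([-0.05590198, -0.8887696 , -0.28609424]), 'ft_torque': array([-0.02659259, -0.0347792 ,  0.02517972]), 'finger_force': 0.0, 'width': 0.0851036921542542}
top scriber_mid [166.1 257.2] 0.89 [0.3633 0.1892]
top scriber_mid [216.  208.1] 0.83 [0.4718 0.0838]
top button_end [196.1 259. ] 0.51 [0.36   0.1241]
top button_end [200.7 184.8] 0.36 [0.5238 0.1192]
top block [393.5 145.6] 0.58 [ 0.6219 -0.3197]
top board [111.  164.5] 0.71 [0.5698 0.3244]
top pinvise_mid [283.7 210.2] 0.86 [ 0.4686 -0.0661]
scene scriber_mid [268.1 193.3] 0.78 [0.4792 0.0888]
scene scriber_mid [243.4 165.1] 0.44 [0.3525 0.1848]
scene button_end [237.4 178.1] 0.52 [0.3734 0.1148]
scene button_end [289.8 194.6] 0.44 [0.5301 0.11  ]
scene block [229.9 347.1] 0.57 [ 0.6148 -0.3221]
```

View pics/top1.png

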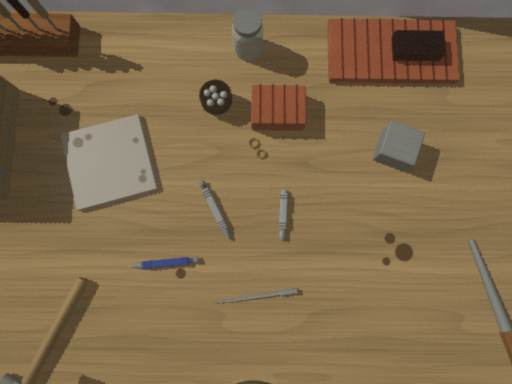

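View pics/sc1.png

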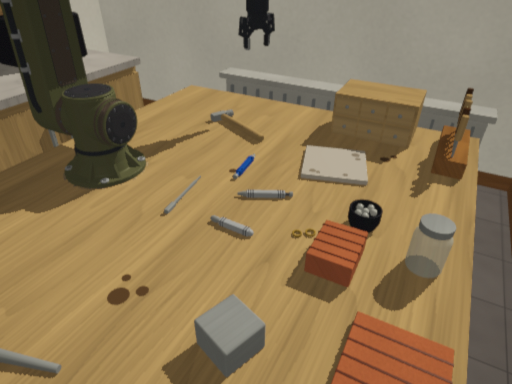

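The top view shows the aluminium scriber at about (216,208), with its button at about (202,184) and its nose at (229,236). The blue look-alike is at (166,264) and the pin vise at (284,213). The block's top face is near (404,138) and the board near (110,162). I'll move over the scriber now.

Call:
play_rows --targets '[{"dx": 0.85, "dy": 0.72, "dz": 0.04, "az": -0.55}, {"dx": 0.85, "dy": 0.72, "dz": 0.04, "az": -0.55}, {"dx": 0.85, "dy": 0.72, "dz": 0.04, "az": -0.55}, {"dx": 0.85, "dy": 0.72, "dz": 0.04, "az": -0.55}, {"dx": 0.85, "dy": 0.72, "dz": 0.04, "az": -0.55}, {"dx": 0.85, "dy": 0.72, "dz": 0.04, "az": -0.55}, {"dx": 0.85, "dy": 0.72, "dz": 0.04, "az": -0.55}, {"dx": 0.85, "dy": 0.72, "dz": 0.04, "az": -0.55}, {"dx": 0.85, "dy": 0.72, "dz": 0.04, "az": -0.55}, {"dx": 0.85, "dy": 0.72, "dz": 0.04, "az": -0.55}, {"dx": 0.85, "dy": 0.72, "dz": 0.04, "az": -0.55}, {"dx": 0.85, "dy": 0.72, "dz": 0.04, "az": -0.55}]'

```text
schema error: expected keys dx, dy, dz, ax, ay, az
```

Run:
```python
from h import *
st=r.get_state();print(st['position'],st['tcp_rot'],st['joint_pos'])
a=save('wrist','w1');find('wrist',['scriber_mid','button_end','pinvise_mid'])
im=cv2.imread('pics/top1.png');c=cv2.resize(im[105:190,355:440],None,fx=6,fy=6,interpolation=cv2.INTER_CUBIC);cv2.imwrite('pics/blk.png',c)
```

```text
[0.18914069 0.56939172 0.23123466] [ 9.87167469e-01 -1.59688404e-01 -2.37539684e-05  3.62298294e-05] [ 1.58371315e+00  4.01964677e-02  8.47693223e-02 -5.93494147e-05
 -1.61543236e+00 -3.33669465e-01]
```

View pics/w1.png

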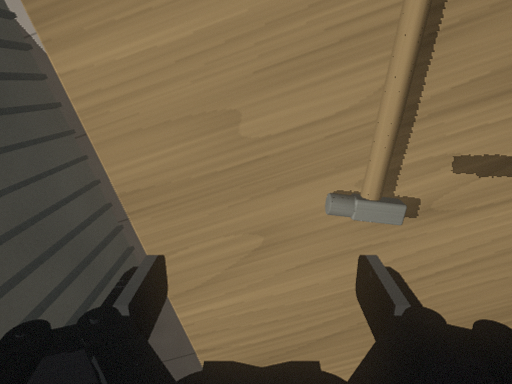

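View pics/blk.png

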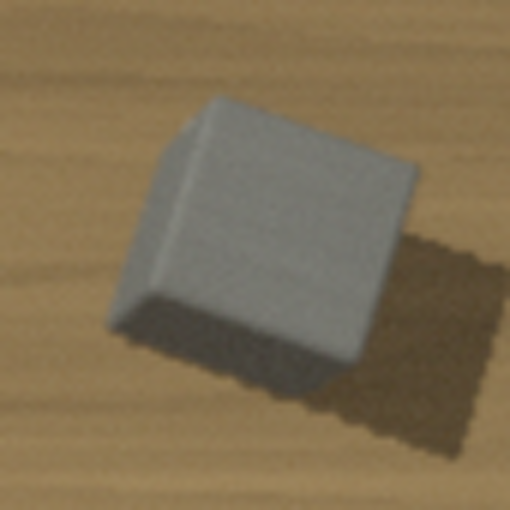

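The move was refused because every row needs all six keys, so the wrist view shows only the hammer. In the block crop, the top-face corners are at about (216,97), (415,165), (357,360) and (155,293).

Call:
play_rows --targets '[{"dx": 0.85, "dy": 0.72, "dz": 0.04, "ax": 0, "ay": 0, "az": -0.55}, {"dx": 0.85, "dy": 0.72, "dz": 0.04, "ax": 0, "ay": 0, "az": -0.55}, {"dx": 0.85, "dy": 0.72, "dz": 0.04, "ax": 0, "ay": 0, "az": -0.55}, {"dx": 0.85, "dy": 0.72, "dz": 0.04, "ax": 0, "ay": 0, "az": -0.55}, {"dx": 0.85, "dy": 0.72, "dz": 0.04, "ax": 0, "ay": 0, "az": -0.55}, {"dx": 0.85, "dy": 0.72, "dz": 0.04, "ax": 0, "ay": 0, "az": -0.55}, {"dx": 0.85, "dy": 0.72, "dz": 0.04, "ax": 0, "ay": 0, "az": -0.55}, {"dx": 0.85, "dy": 0.72, "dz": 0.04, "ax": 0, "ay": 0, "az": -0.55}, {"dx": 0.85, "dy": 0.72, "dz": 0.04, "ax": 0, "ay": 0, "az": -0.55}, {"dx": 0.85, "dy": 0.72, "dz": 0.04, "ax": 0, "ay": 0, "az": -0.55}, {"dx": 0.85, "dy": 0.72, "dz": 0.04, "ax": 0, "ay": 0, "az": -0.55}, {"dx": 0.85, "dy": 0.72, "dz": 0.04, "ax": 0, "ay": 0, "az": -0.55}]'

```text
t: 2.2
position: [0.4786, 0.0948, 0.2115]
tcp_rot: [0.963, 0.269, 0.0, -0.0]
contact_force: [0.2, -0.1, 0.3]
width: 0.0853
finger_force: 0.0
```

Run:
```python
from h import *
st=r.get_state();print(st['t'],st['position'],st['tcp_rot'],st['joint_pos'])
a=save('wrist','w2');find('wrist',['scriber_mid','button_end','pinvise_mid'])
c=np.array([pt('top',np.array(p)/6+[354.6,104.6],.06) for p in [(216,97),(415,165),(357,360),(155,293)]])
print(c.round(4),c.mean(0)); 
for i in range(4):
  e=c[(i+1)%4]-c[i];print(np.hypot(*e[:2]),np.degrees(np.arctan2(e[1],e[0])))
```

```text
2.2 [0.47864542 0.0947773  0.21149346] [ 9.63106005e-01  2.69122244e-01  1.87233252e-04 -7.76085743e-05] [ 6.09945924e-01 -2.64660458e-01 -2.31245077e-01 -2.24905281e-05
 -1.60380697e+00  1.50581274e+00]
wrist scriber_mid [261.3 168.2] 0.65 [0.4722 0.0898]
wrist scriber_mid [127.3 214.2] 0.55 [0.348  0.1914]
wrist button_end [187.1 234. ] 0.65 [0.3611 0.1224]
wrist button_end [267.3 103. ] 0.6 [0.5334 0.1199]
wrist pinvise_mid [374.6 239.7] 0.72 [ 0.4675 -0.0666]
wrist pinvise_mid [263.8 164.1] 0.51 [0.4775 0.0899]
[[ 0.6595 -0.294   0.06  ]
 [ 0.6349 -0.3648  0.06  ]
 [ 0.5627 -0.3402  0.06  ]
 [ 0.5864 -0.2692  0.06  ]] [ 0.61088287 -0.31707095  0.06      ]
0.07494201058779594 -109.15332531080581
0.07627821248527411 161.17550098557624
0.07486493110125098 71.59433448193091
0.07725560868641378 -18.766765704835237
```

View pics/w2.png

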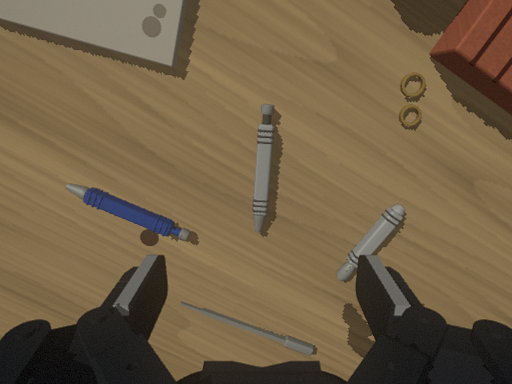

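The wrist view has the scriber upright at column ~263, with the button face at (267,104) and the nose tip at (260,233). The pin vise at (373,242) is well clear of it.

Run:
```python
from h import *
a=cv2.imread('pics/w2.png')
b=pt('wrist',(267,104),.008);n=pt('wrist',(260,233),.008);d=(b-n);L=np.hypot(*d[:2]);u=d/L
m=b-.07*u
print(b,n,L,np.arctan2(d[1],d[0]),m)
st=r.get_state();yaw=2*np.arctan2(st['tcp_rot'][1],st['tcp_rot'][0]);print('yaw',yaw,'az',-(np.arctan2(d[1],d[0])-yaw)/(np.pi/2))
print(rel([*m[:2],.06]),rel([*m[:2],-.011]))
```

```text
[0.53254312 0.11942821 0.008     ] [0.40593544 0.05107139 0.008     ] 0.14388245433274482 0.4950639527183797 [0.47094744 0.08617206 0.008     ]
yaw 0.5450017024262912 az 0.03179135885159986
[-0.0222  0.0064  0.303 ] [-0.0223  0.0064  0.445 ]
```

Call:
play_rows --gripper 50 --targets '[{"dx": -0.022, "dy": 0.006, "dz": 0.1, "ax": 0, "ay": 0, "az": 0.032}, {"dx": -0.022, "dy": 0.006, "dz": 0.2, "ax": 0, "ay": 0, "az": 0.032}, {"dx": -0.022, "dy": 0.006, "dz": 0.3, "ax": 0, "ay": 0, "az": 0.032}, {"dx": -0.022, "dy": 0.006, "dz": 0.35, "ax": 0, "ay": 0, "az": 0.032}, {"dx": -0.022, "dy": 0.006, "dz": 0.38, "ax": 0, "ay": 0, "az": 0.032}, {"dx": -0.022, "dy": 0.006, "dz": 0.4, "ax": 0, "ay": 0, "az": 0.032}, {"dx": -0.022, "dy": 0.006, "dz": 0.415, "ax": 0, "ay": 0, "az": 0.032}, {"dx": -0.022, "dy": 0.006, "dz": 0.415, "ax": 0, "ay": 0, "az": 0.032}, {"dx": -0.022, "dy": 0.006, "dz": 0.415, "ax": 0, "ay": 0, "az": 0.032}]'

```text
t: 3.52
position: [0.4716, 0.0857, 0.0046]
tcp_rot: [0.97, 0.244, 0.001, -0.0]
contact_force: [-0.1, 0.0, 0.1]
width: 0.0502
finger_force: 0.0
```

Call:
play_rows --gripper 5 --targets '[{"dx": 0, "dy": 0, "dz": 0, "ax": 0, "ay": 0, "az": 0}, {"dx": 0, "dy": 0, "dz": 0, "ax": 0, "ay": 0, "az": 0}, {"dx": 0, "dy": 0, "dz": 0, "ax": 0, "ay": 0, "az": 0}, {"dx": 0, "dy": 0, "dz": 0, "ax": 0, "ay": 0, "az": 0}, {"dx": 0, "dy": 0, "dz": 0, "ax": 0, "ay": 0, "az": 0}, {"dx": 0, "dy": 0, "dz": 0, "ax": 0, "ay": 0, "az": 0}, {"dx": 0, "dy": 0, "dz": 0, "ax": 0, "ay": 0, "az": 0}, {"dx": 0, "dy": 0, "dz": 0, "ax": 0, "ay": 0, "az": 0}]'

```text
t: 4.53
position: [0.4715, 0.0856, 0.0044]
tcp_rot: [0.97, 0.244, 0.0, 0.0]
contact_force: [-1.6, 0.3, 6.1]
width: 0.0142
finger_force: 62.3
```

Gripped at 62 N. Lifting and checking with the wrist camera.

Call:
play_rows --targets '[{"dx": 0, "dy": 0, "dz": -0.02, "ax": 0, "ay": 0, "az": 0}, {"dx": 0, "dy": 0, "dz": -0.06, "ax": 0, "ay": 0, "az": 0}, {"dx": 0, "dy": 0, "dz": -0.14, "ax": 0, "ay": 0, "az": 0}, {"dx": 0, "dy": 0, "dz": -0.2, "ax": 0, "ay": 0, "az": 0}, {"dx": 0, "dy": 0, "dz": -0.2, "ax": 0, "ay": 0, "az": 0}, {"dx": 0, "dy": 0, "dz": -0.2, "ax": 0, "ay": 0, "az": 0}]'

```text
t: 5.28
position: [0.4705, 0.0854, 0.1028]
tcp_rot: [0.97, 0.244, -0.001, -0.0]
contact_force: [-0.6, -0.4, -1.1]
width: 0.0143
finger_force: 61.6
```

Run:
```python
from h import *
st=r.get_state();print(st['t'],st['position'],st['width'],st['finger_force'])
save('wrist','w3')
for n in('scriber_mid','button_end'):
  for q in r.landmark_of('wrist',n)[:2]:
    uv=np.array(q['at'])*[512,384];print(n,uv,q['confidence'],rel(pt('wrist',uv,st['position'][2]+.004),st)*.5)
# push pose: face centre and tcp for button gap 25mm
D=-.325;f=np.array([.615,-.318])-.04*np.array([np.cos(D),np.sin(D)])
p=f-(.07+.025)*np.array([np.cos(D),np.sin(D)]);print(f,p,rel([*p,.105]),rel([*p,.036]))
yaw=2*np.arctan2(st['tcp_rot'][1],st['tcp_rot'][0]);print('az',-(D-yaw)/(np.pi/2))
```

```text
5.275 [0.47049678 0.08537259 0.10282954] 0.014306881956953682 61.5983247756958
scriber_mid [ 76.5952 259.5072] 0.7 [ 0.0003  -0.0861  -0.00395]
scriber_mid [262.912  256.2816] 0.66 [ 0.00205  0.00175 -0.004  ]
button_end [160.4096 286.6944] 0.77 [-0.01465 -0.048   -0.00395]
button_end [259.9936 106.4064] 0.56 [ 0.0705  0.0005 -0.0041]
[ 0.57709397 -0.30522765] [ 0.48706715 -0.27489331] [-0.3114  0.6501 -0.0043] [-0.3111  0.6502  0.1337]
az 0.5205601754129923
```

View pics/w3.png

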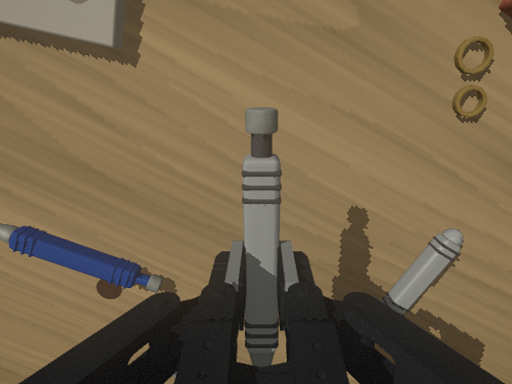

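The wrist view shows the scriber held straight between the pads at column ~262, with the button at (261,118) still out. Next is the pre-push point in front of the block.

Call:
play_rows --targets '[{"dx": -0.31, "dy": 0.65, "dz": 0, "ax": 0, "ay": 0, "az": 0.52}, {"dx": -0.31, "dy": 0.65, "dz": 0, "ax": 0, "ay": 0, "az": 0.52}, {"dx": -0.31, "dy": 0.65, "dz": 0, "ax": 0, "ay": 0, "az": 0.52}, {"dx": -0.31, "dy": 0.65, "dz": 0, "ax": 0, "ay": 0, "az": 0.52}, {"dx": -0.31, "dy": 0.65, "dz": 0, "ax": 0, "ay": 0, "az": 0.52}, {"dx": -0.31, "dy": 0.65, "dz": 0, "ax": 0, "ay": 0, "az": 0.52}, {"dx": -0.31, "dy": 0.65, "dz": 0, "ax": 0, "ay": 0, "az": 0.52}, {"dx": -0.31, "dy": 0.65, "dz": 0, "ax": 0, "ay": 0, "az": 0.52}, {"dx": -0.31, "dy": 0.65, "dz": 0, "ax": 0, "ay": 0, "az": 0.52}, {"dx": -0.31, "dy": 0.65, "dz": 0, "ax": 0, "ay": 0, "az": 0.52}]'

```text
t: 6.68
position: [0.4886, -0.2733, 0.1041]
tcp_rot: [0.987, -0.16, 0.0, 0.0]
contact_force: [0.5, -0.5, -0.8]
width: 0.0142
finger_force: 61.6
```

Run:
```python
from h import *
st=r.get_state();print(st['t'],st['position'],st['tcp_rot'])
save('wrist','w4');find('wrist',['block'])
```

```text
6.675 [ 0.48862093 -0.27325377  0.10407017] [ 9.87042125e-01 -1.60461182e-01  2.30592028e-04  1.44032598e-05]
wrist block [266.    1.6] 0.72 [ 0.6117 -0.3192]
```

View pics/w4.png

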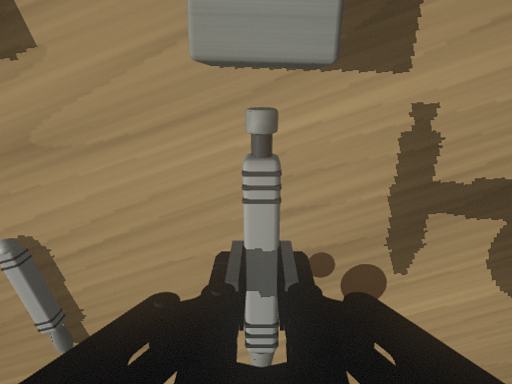

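The block's near edge runs from about (192,58) to (338,64), straight ahead of the button and within about 3° of square.

Run:
```python
from h import *
g=cv2.cvtColor(cv2.imread('pics/w4.png'),6).astype(float)
g=cv2.GaussianBlur(g,(5,5),0)
c=np.arange(205,330,5);e=[40+np.argmax(np.abs(np.diff(g[40:80,k]))) for k in c];print(e)
st=r.get_state()
P=np.array([rel(pt('wrist',(k,np.polyval(np.polyfit(c,e,1),k)),.055),st)*.5 for k in(200,262,330)]);print(P, np.arctan2(P[0,0]-P[2,0],P[2,1]-P[0,1]))
for z in(.06,0):print(z,rel(pt('wrist',(262,np.polyval(np.polyfit(c,e,1),262)),z),st)*.5)
```

```text
[np.int64(63), np.int64(65), np.int64(65), np.int64(67), np.int64(66), np.int64(66), np.int64(68), np.int64(67), np.int64(66), np.int64(66), np.int64(68), np.int64(67), np.int64(67), np.int64(69), np.int64(68), np.int64(68), np.int64(67), np.int64(69), np.int64(69), np.int64(68), np.int64(70), np.int64(69), np.int64(69), np.int64(69), np.int64(70)]
[[ 0.0897  -0.0318   0.04915]
 [ 0.08845  0.00175  0.04915]
 [ 0.0871   0.03875  0.04915]] 0.03683662482773127
0.06 [0.08825 0.00175 0.04415]
0 [0.09065 0.00185 0.10415]
```

Call:
play_rows --targets '[{"dx": 0, "dy": 0, "dz": 0.06, "ax": 0, "ay": 0, "az": 0.023}, {"dx": 0, "dy": 0, "dz": 0.12, "ax": 0, "ay": 0, "az": 0.023}, {"dx": 0, "dy": 0, "dz": 0.128, "ax": 0, "ay": 0, "az": 0.023}, {"dx": 0.02, "dy": 0, "dz": 0.128, "ax": 0, "ay": 0, "az": 0.023}, {"dx": 0.03, "dy": 0, "dz": 0.128, "ax": 0, "ay": 0, "az": 0.023}, {"dx": 0.04, "dy": 0, "dz": 0.128, "ax": 0, "ay": 0, "az": 0.023}, {"dx": 0.044, "dy": 0, "dz": 0.128, "ax": 0, "ay": 0, "az": 0.023}, {"dx": 0.047, "dy": 0, "dz": 0.128, "ax": 0, "ay": 0, "az": 0.023}, {"dx": 0.05, "dy": 0, "dz": 0.128, "ax": 0, "ay": 0, "az": 0.023}, {"dx": 0.05, "dy": 0, "dz": 0.128, "ax": 0, "ay": 0, "az": 0.023}]'

```text
t: 8.02
position: [0.5116, -0.2822, 0.0399]
tcp_rot: [0.984, -0.179, -0.0, 0.0]
contact_force: [-4.4, 1.1, 1.6]
width: 0.0144
finger_force: 61.9
```

Now against the block at about 4.5 N, with the plunger sliding. I'll keep going slowly.

Call:
play_rows --targets '[{"dx": 0.003, "dy": 0, "dz": 0, "ax": 0, "ay": 0, "az": 0}, {"dx": 0.006, "dy": 0, "dz": 0, "ax": 0, "ay": 0, "az": 0}, {"dx": 0.008, "dy": 0, "dz": 0, "ax": 0, "ay": 0, "az": 0}, {"dx": 0.008, "dy": 0, "dz": 0, "ax": 0, "ay": 0, "az": 0}]'

```text
t: 8.52
position: [0.5155, -0.2837, 0.0399]
tcp_rot: [0.984, -0.179, -0.0, 0.0]
contact_force: [-5.2, 0.1, 1.1]
width: 0.0143
finger_force: 61.9
```

Call:
play_rows --targets '[{"dx": 0.003, "dy": 0, "dz": 0, "ax": 0, "ay": 0, "az": 0}, {"dx": 0.005, "dy": 0, "dz": 0, "ax": 0, "ay": 0, "az": 0}, {"dx": 0.006, "dy": 0, "dz": 0, "ax": 0, "ay": 0, "az": 0}, {"dx": 0.006, "dy": 0, "dz": 0, "ax": 0, "ay": 0, "az": 0}]'

```text
t: 9.02
position: [0.5163, -0.2841, 0.0393]
tcp_rot: [0.984, -0.179, -0.003, -0.0]
contact_force: [-12.2, 4.3, 5.5]
width: 0.0145
finger_force: 62.3
```

It reached the hard stop at 13 N. Backing off, lifting and checking the button.

Call:
play_rows --targets '[{"dx": 0.001, "dy": 0, "dz": 0, "ax": 0, "ay": 0, "az": 0}, {"dx": -0.02, "dy": 0, "dz": 0, "ax": 0, "ay": 0, "az": 0}, {"dx": -0.06, "dy": 0, "dz": 0, "ax": 0, "ay": 0, "az": 0}, {"dx": -0.06, "dy": 0, "dz": -0.06, "ax": 0, "ay": 0, "az": 0}, {"dx": -0.06, "dy": 0, "dz": -0.14, "ax": 0, "ay": 0, "az": 0}, {"dx": -0.06, "dy": 0, "dz": -0.14, "ax": 0, "ay": 0, "az": 0}, {"dx": -0.06, "dy": 0, "dz": -0.14, "ax": 0, "ay": 0, "az": 0}]'

```text
t: 9.9
position: [0.4908, -0.2737, 0.1095]
tcp_rot: [0.984, -0.179, 0.001, -0.0]
contact_force: [0.1, 0.1, -1.7]
width: 0.0141
finger_force: 61.6
```

Run:
```python
from h import *
st=r.get_state();print(st['t'],st['position'],st['tcp_rot'])
save('wrist','w5')
yaw=2*np.arctan2(st['tcp_rot'][1],st['tcp_rot'][0]);print(yaw)
print(rel([.565,.321,.13]))
```

```text
9.9 [ 0.49075886 -0.27373629  0.10951979] [ 9.83842806e-01 -1.79033144e-01  6.20021320e-04 -2.88115625e-04]
-0.3600073427457601
[-0.2793 -1.1658 -0.0417]
```

View pics/w5.png

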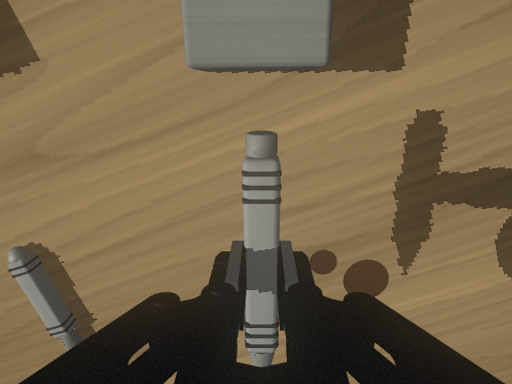

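The button is home: its head now sits against the barrel at (261,145). On to the board.

Call:
play_rows --targets '[{"dx": -0.235, "dy": -0.98, "dz": -0.04, "ax": 0, "ay": 0, "az": 0}, {"dx": -0.235, "dy": -0.98, "dz": -0.04, "ax": 0, "ay": 0, "az": 0}, {"dx": -0.235, "dy": -0.98, "dz": -0.04, "ax": 0, "ay": 0, "az": 0}, {"dx": -0.235, "dy": -0.98, "dz": -0.04, "ax": 0, "ay": 0, "az": 0}, {"dx": -0.235, "dy": -0.98, "dz": -0.04, "ax": 0, "ay": 0, "az": 0}, {"dx": -0.235, "dy": -0.98, "dz": -0.04, "ax": 0, "ay": 0, "az": 0}, {"dx": -0.235, "dy": -0.98, "dz": -0.04, "ax": 0, "ay": 0, "az": 0}, {"dx": -0.235, "dy": -0.98, "dz": -0.04, "ax": 0, "ay": 0, "az": 0}, {"dx": -0.235, "dy": -0.98, "dz": -0.04, "ax": 0, "ay": 0, "az": 0}, {"dx": -0.235, "dy": -0.98, "dz": -0.04, "ax": 0, "ay": 0, "az": 0}]'

```text
t: 11.2
position: [0.5527, 0.226, 0.1283]
tcp_rot: [0.984, -0.179, -0.001, 0.001]
contact_force: [-0.0, -0.7, -0.9]
width: 0.0143
finger_force: 61.6
```

Run:
```python
from h import *
st=r.get_state();print(st['t'],st['position'],st['tcp_rot'])
save('wrist','w6');find('wrist',['board']);save('top','top2');find('top',['board'])
c=np.mean([pt('top',p,.014) for p in[(64,137),(139,116),(157,188),(80,208)]],0);print(c)
print(rel([*c[:2],.1]),rel([*c[:2],.018]))
```

```text
11.2 [0.55270487 0.22596247 0.12833362] [ 9.83911280e-01 -1.78654261e-01 -7.20114103e-04  8.53717505e-04]
wrist board [141.1 199.2] 0.84 [0.5742 0.3272]
top board [110.  163.8] 0.89 [0.5714 0.3268]
[0.57285222 0.321716   0.014     ]
[-0.032  -0.1954  0.0595] [-0.032  -0.1954  0.2235]
```

View pics/w6.png

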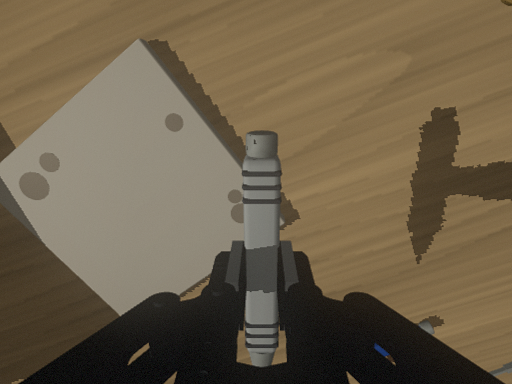

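The board's centre shows at about (135,185) in the wrist view and the networks agree on about (0.572, 0.326). Going over it and down.

Call:
play_rows --targets '[{"dx": -0.034, "dy": -0.1, "dz": 0.02, "ax": 0, "ay": 0, "az": 0}, {"dx": -0.034, "dy": -0.2, "dz": 0.08, "ax": 0, "ay": 0, "az": 0}, {"dx": -0.034, "dy": -0.2, "dz": 0.14, "ax": 0, "ay": 0, "az": 0}, {"dx": -0.034, "dy": -0.2, "dz": 0.18, "ax": 0, "ay": 0, "az": 0}, {"dx": -0.034, "dy": -0.2, "dz": 0.2, "ax": 0, "ay": 0, "az": 0}, {"dx": -0.034, "dy": -0.2, "dz": 0.21, "ax": 0, "ay": 0, "az": 0}, {"dx": -0.034, "dy": -0.2, "dz": 0.214, "ax": 0, "ay": 0, "az": 0}, {"dx": -0.034, "dy": -0.2, "dz": 0.217, "ax": 0, "ay": 0, "az": 0}, {"dx": -0.034, "dy": -0.2, "dz": 0.217, "ax": 0, "ay": 0, "az": 0}]'

```text
t: 12.52
position: [0.5727, 0.3256, 0.0218]
tcp_rot: [0.984, -0.179, 0.0, -0.0]
contact_force: [-0.2, 0.1, -0.5]
width: 0.0141
finger_force: 61.5
```

Call:
play_rows --targets '[{"dx": 0, "dy": 0, "dz": 0.002, "ax": 0, "ay": 0, "az": 0}, {"dx": 0, "dy": 0, "dz": 0.004, "ax": 0, "ay": 0, "az": 0}, {"dx": 0, "dy": 0, "dz": 0.005, "ax": 0, "ay": 0, "az": 0}, {"dx": 0, "dy": 0, "dz": 0.005, "ax": 0, "ay": 0, "az": 0}, {"dx": 0, "dy": 0, "dz": 0.005, "ax": 0, "ay": 0, "az": 0}]'

```text
t: 13.15
position: [0.5726, 0.3255, 0.0188]
tcp_rot: [0.984, -0.179, 0.0, 0.0]
contact_force: [-0.3, -0.0, -1.3]
width: 0.0139
finger_force: 61.5
```

Call:
play_rows --targets '[{"dx": 0, "dy": 0, "dz": 0.001, "ax": 0, "ay": 0, "az": 0}, {"dx": 0, "dy": 0, "dz": 0.002, "ax": 0, "ay": 0, "az": 0}, {"dx": 0, "dy": 0, "dz": 0.002, "ax": 0, "ay": 0, "az": 0}]'

```text
t: 13.52
position: [0.5726, 0.3255, 0.0185]
tcp_rot: [0.984, -0.179, 0.0, -0.0]
contact_force: [-2.0, -0.7, 4.1]
width: 0.0135
finger_force: 62.2
```

Light contact with the board at about 4 N. Opening, then withdrawing upwards.

Call:
play_rows --gripper 45 --targets '[{"dx": 0, "dy": 0, "dz": 0, "ax": 0, "ay": 0, "az": 0}, {"dx": 0, "dy": 0, "dz": 0, "ax": 0, "ay": 0, "az": 0}, {"dx": 0, "dy": 0, "dz": 0, "ax": 0, "ay": 0, "az": 0}, {"dx": 0, "dy": 0, "dz": 0, "ax": 0, "ay": 0, "az": 0}, {"dx": 0, "dy": 0, "dz": 0, "ax": 0, "ay": 0, "az": 0}, {"dx": 0, "dy": 0, "dz": -0.02, "ax": 0, "ay": 0, "az": 0}, {"dx": 0, "dy": 0, "dz": -0.08, "ax": 0, "ay": 0, "az": 0}, {"dx": 0, "dy": 0, "dz": -0.18, "ax": 0, "ay": 0, "az": 0}, {"dx": 0, "dy": 0, "dz": -0.28, "ax": 0, "ay": 0, "az": 0}, {"dx": 0, "dy": 0, "dz": -0.28, "ax": 0, "ay": 0, "az": 0}, {"dx": 0, "dy": 0, "dz": -0.28, "ax": 0, "ay": 0, "az": 0}]'

```text
t: 14.9
position: [0.5723, 0.3256, 0.158]
tcp_rot: [0.984, -0.179, -0.0, -0.0]
contact_force: [0.5, 0.6, -1.0]
width: 0.045
finger_force: 0.0
```

Run:
```python
from h import *
Z['scriber_mid']=.022;st=r.get_state();print(st['t'],st['position'],st['width'])
save('wrist','w7');find('wrist',['scriber_mid','board'])
```

```text
14.9 [0.57233782 0.32561031 0.15801424] 0.04500717415419317
wrist scriber_mid [258.7 174.1] 0.57 [0.5769 0.3242]
wrist scriber_mid [453.3 317.6] 0.57 [0.3666 0.193 ]
wrist board [255.1 169.1] 0.58 [0.5769 0.328 ]
wrist board [259.3 177.2] 0.41 [0.5682 0.3271]
```

View pics/w7.png

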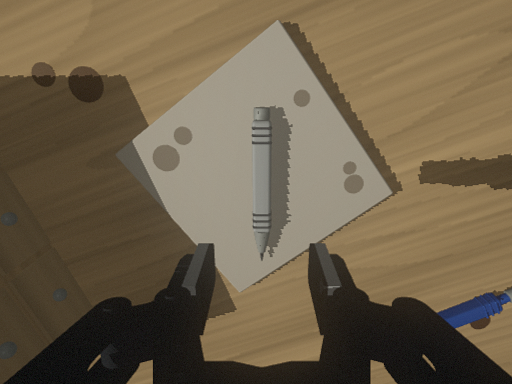

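The scriber lies flat mid-board at (261,180), with its button home at (261,113), its point out at (262,257) and the gripper clear. Handing in.

```bash
python3 -c "
from h import *
print(r.finish_job())"
```

```text
the job is handed in; nothing more can be done
None
```

The scriber's button is pushed home and its point is out; it lies flat near the middle of the soldering board, the pin vise was not touched, and the job was handed in at about 15 s (no verdict was returned).

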